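# Hold the recessed reset button of a small satellite

## Robot

A 6-joint arm with a two-finger parallel gripper is mounted at the origin on the work surface. World frame = base frame: x ahead of the robot, y to its left, z up, the work surface at z = 0. Lengths are in m, angles in rad, forces in N, time in s.
With the tool pointing down it reaches from about 0.275 to 0.875 m from the base axis. Payload 12.5 kg.
Tool frame: the origin (TCP) lies at the very end of the fingers, on their centre line; the grasp point (between the pads) lies 19 mm behind it; x points along the fingers, y is the direction in which the jaws open and shut, and the axes are right-handed (so a half turn about x gives the same grasp; the last joint's range is limited). The gripper opens to 85 mm and grips with 20 to 120 N. Pads are 22 mm wide; open, the fingers measure 114 mm over their backs; the gripper's body (76 mm by 85 mm) begins 54 mm behind the grasp point. The pads swing forward as they close: fully open they stand 13 mm farther back than shut.
Start: joints at [1.111, 0.351, 1.652, -0, 1.139, -0.085], TCP at [0.201, 0.512, 0.231] pointing down, gripper open.
Joint ranges: [-2.75, 2.75], [-0.79, 2.1], [0.01, 2.65], [-1.57, 4.71], [0.07, 3.14], [-2.87, 2.87]. Speed limits (rad/s): [2.22, 2.22, 2.79, 3.14, 3.14, 3.14].

## Interface

Orientations are given as a 3x3 rotation matrix whose columns are the frame's x, y, z axes.
In Python, from bench import manip gives the robot as it stands. Calls block until the motion is done:
- manip.move_ptp(position, orientation): joint-space move of the TCP to a pose.
- manip.move_l(position, attitude=None, max_speed=0.15): straight line of the TCP; attitude=None keeps the orientation; max_speed is the mean speed in m/s.
- manip.move_j(angles): joint-space move.
- manip.set_gripper(opening, effort=None): opening from 0.0 (shut) to 1.0 (fully open); effort is the grip in N (None keeps the last); returns when the fingers have stopped.
- manip.dwell(seconds).
- manip.inverse_kinematics(position, orientation): joint angles nearest the present ones, or None.
- manip.grab_frame(name): name is "scene" or "side" or "wrist"; returns (picture, depth): 384x512x3 uint8, red, green, blue; 384x512 float32, m along the optical axis (not along the pixel's ray), 0 where there is no reading.
- manip.get_calibration(name): a dict with "camera_matrix" (3x3 intrinsics, pixels), "R" (3x3) and "t" (3): a world point X has camera coordinates R X + t. Camera axes: x right, y down, z forward; pixel columns grow to the right and rows downward; lengths in m; the calibration is good to about 2 mm. A picture is of the moment at which its call begins: read the wrist's pose just before it. get_calibration takes no time and is no camera call; for the wrist camera it gives the pose at the moment of the call.
A pose or a line that the arm cannot do raises manip.Unreachable and nothing moves.
- manip.sign_off(): hands the job in, once; it reports no verdict.
Trained networks look in the newest picture that a camera, given by its name, has taken for a name from the list of things; names that differ only in an ending like _2 or _b are one class to them, and where a whole thing is asked for, a point or a joint stands for the part that bears it (a point fixed in the world has none). Each returns a list of dicts, best first, with "confidence" (0 to 1); they miss things now and then, are a little off and sometimes report something else, mostly with a low value. They report only what shows in the picture. A call takes as long as a camera call. They do not tell look-alikes from the thing itself.
- manip.look_for(camera, name): "at" ([x, y, z] in m, in world coordinates, good to about 4 mm: the middle of the surface that is visible of it).
Readings, each from a call of its own:
- manip.current_time(): time.
- manip.current_qpos(): joint angles.
- manip.current_joint_vel(): joint speeds.
- manip.current_joint_torque(): joint torques, N m.
- manip.current_ee_pos(): TCP position.
- manip.current_tcp_rot(): TCP orientation.
- manip.current_force(): force on the tool from outside, world axes, zero at the start.
- manip.current_ft_torque(): the same for the moment, N m.
- manip.current_grip_width(): opening from 0.0 (shut) to 1.0 (fully open).
Only numpy, scipy, OpenCV 4.12 (cv2) and the standard library are available. Lean on these libraries where they do the work, as an engineer would, in place of code of your own. Each camera call takes 0.05 s, during which the arm holds its last target.

## Task

The small satellite in its bench cradle has to be held in reset. Slide the dust shutter on its top panel fully open, take the stylus out of its rack, reach it through the uncovered port and press the recessed button all the way down, gently. Finish still gripping the stylus and holding the button down; leave the other things on the bench where they are.

Things in the scene. Friction and masses are not known exactly. Their poses are not given: they have to be found in the camera images.
- satellite: Fixed: dark cube-shaped satellite, 100 x 100 mm, with aluminium corner posts, clamped in an aluminium cradle 136 x 136 x 12 mm. Origin at the centre of the cradle's underside, z up; the flat top panel is 126 mm above it. Two thin brass antennas lean out from the +x face, to 118 mm along +x, +-52 mm in y and 148 mm height. Two shutter rails 4 mm high run along its y axis on the top panel, 18.5 mm either side of the port.
- port (a point): Centre of the round reset port in the top panel, at panel height (126 mm above the bench); in the satellite's frame at x -12, y -22 mm; axes as the satellite's. The port is a straight vertical well 18 mm across; the button's face closes it 25 mm below the panel. Hidden below the shutter at first.
- reset_button (a joint): How far the button is pressed, m: 0 up, 0.008 fully down (stop). Spring: about 1 N to start, 5 N fully down. Face 15.6 mm across, white, in the well, moves straight down.
- shutter (a joint): How far the dust shutter is open, m: 0 shut, 0.042 fully open (stop). It slides along the satellite's +y, stays where it is left, friction about 1.5 N.
- shutter_tab (a point): Centre of the upright tab of the shutter, axes as the satellite's. Aluminium tab 26 mm (x) x 10 mm thick (y) x 22 mm tall, its top 25.5 mm above the top panel. It stands on the shutter plate, 32 x 36 mm, whose top is 3.5 mm above the panel; the plate's centre lies 13 mm towards -y of the tab (over the port when shut).
- rack: Fixed: white rack with a base 90 x 90 mm and a top block 70 x 70 mm whose top is 88 mm above the bench. Origin at the centre of its underside. An 11 mm hole through the middle of the top holds the stylus.
- stylus_handle (a point): Centre of the handle of the stylus, a loose 125 mm long tool, 30 to 60 g, hanging upright by its collar in the rack, free to turn. Black round handle 16 mm diameter x 46 mm (this point is half-way up it, 23 mm from its top, and 27 mm above the collar's underside), collar 20 mm diameter x 4 mm, below it a white round shaft 8 mm diameter x 75 mm. z runs along the tool from tip to handle.
- stylus_tip (a point): End of the stylus shaft, 102 mm from the handle's centre along the stylus's -z (13 mm above the bench in the rack).
- stylus: The stylus; origin at the end of its shaft, z along it towards the handle.
- cup: Bystander: steel cup 72 mm across the rim, 70 mm high; origin at the centre of its underside.
- bottle: Bystander: clear bottle 56 mm across, 130 mm high; origin at the centre of its underside.
- driver: Bystander: screwdriver 170 mm long lying on the bench along its x axis, handle to -x.
There are look-alikes about, which are no part of the job. Leave any pink look-alike of the stylus alone.

How it is judged:
On the way, in this order (a step that is already met when the one before it is completed fails the run):
1. the shutter is slid open, clear of the port (value of joint shutter above 0.034 m), for 0.2 s.
2. the stylus's tip is inside the port (horizontal distance between stylus_tip and port below 0.008 m and z of stylus_tip in the frame of port below -0.008 m), for 0.1 s.
At the end, for the whole second after the job is handed in: The button is at least 6 mm of its 8 mm down, pushed by the tip of the stylus (tip inside the port, at least 29 mm below the panel, pressing with over 2 N), the stylus is gripped by the fingers, and the shutter is at least 34 mm open; all of it still so through the last second (value of joint reset_button above 0.006 m and value of joint shutter above 0.034 m and horizontal distance between stylus_tip and port below 0.008 m and z of stylus_tip in the frame of port below -0.029 m and contact force between stylus and satellite above 2 N and contact force between the fingers and stylus above 2 N); the arm keeps its last pose, push and grip.
It fails at once if the stylus is pressed on the satellite with more than 40 N (not gently) (contact force between stylus and satellite above 40 N).
It fails at once if a bystander (cup, bottle, screwdriver) is moved by more than 30 mm (distance of any of cup, bottle, driver from where it was at the start of the episode above 0.03 m).
It also fails if it takes over 45 s, if anything falls off the work surface, if the arm or the gripper's body presses on something with over 40 N, if the wrist force passes 120 N, or if a joint passes its speed limit or range.

## Working session

There is one attempt and no reset: what is moved stays moved. The work goes in short steps, each a Python script; the robot and the scene stay as the last script left them, time stands still between calls to the robot, and variables do not carry over. Pictures are saved under pics/ and viewed, and the job is handed in when it is done.

```bash
mkdir -p pics; ls; python3 - <<'E'
from bench import manip as m
import cv2, numpy as np
for c in ["scene","side","wrist"]:
    im,d=m.grab_frame(c); cv2.imwrite(f"pics/{c}0.png",im[:,:,::-1])
    np.savez(f"pics/{c}0.npz",im=im,d=d,**m.get_calibration(c))
    k=m.get_calibration(c); print(c,(-np.array(k["R"]).T@k["t"]).round(3), k["camera_matrix"][0][0])
    if c!="wrist":
      for n in ["satellite","shutter_tab","rack","stylus_handle","cup","bottle","driver"]:
        print(n,[(np.round(r["at"],3).tolist(),round(r["confidence"],2)) for r in m.look_for(c,n)])
print(m.current_time(),m.current_tcp_rot())
E
```

```text
pics
scene [0.999 0.56  0.542] 358.5175341820191
satellite [([0.575, 0.044, 0.077], 0.77)]
shutter_tab [([0.536, 0.003, 0.139], 0.56)]
rack [([0.453, 0.33, 0.052], 0.93), ([0.673, 0.31, 0.023], 0.27)]
stylus_handle [([0.469, 0.411, 0.092], 0.84), ([0.44, 0.328, 0.113], 0.51)]
cup [([0.485, -0.268, 0.054], 0.88)]
bottle [([0.69, -0.253, 0.064], 0.97)]
driver [([0.674, 0.308, 0.021], 0.61)]
side [0.491 0.753 0.824] 401.6810215990132
satellite [([0.538, 0.053, 0.095], 0.85), ([0.438, 0.328, 0.122], 0.35)]
shutter_tab []
rack [([0.44, 0.348, 0.081], 0.88)]
stylus_handle [([0.464, 0.415, 0.094], 0.79), ([0.435, 0.327, 0.122], 0.52)]
cup [([0.475, -0.265, 0.046], 0.7)]
bottle [([0.675, -0.252, 0.07], 0.87), ([0.436, 0.327, 0.12], 0.62)]
driver [([0.535, 0.053, 0.094], 0.75)]
wrist [0.137 0.537 0.374] 320.44267029369837
0.85 [[ 2.99842184e-05  3.66110737e-01  9.30571291e-01]
 [ 4.10550306e-05  9.30571290e-01 -3.66110738e-01]
 [-9.99999999e-01  4.91821772e-05  1.28717653e-05]]
```

View pics/scene0.png

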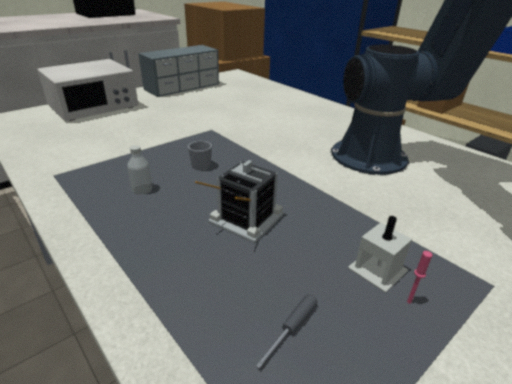

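View pics/side0.png

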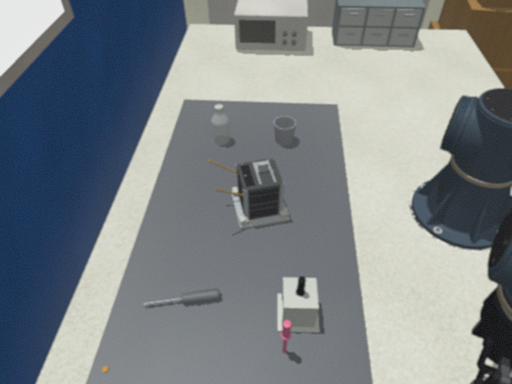

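View pics/wrist0.png

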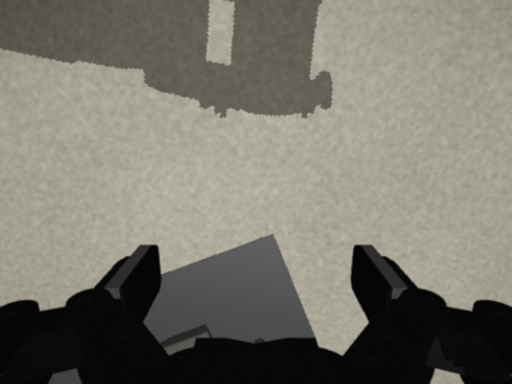

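The black stylus is in the rack at about px (390,227) in scene and (301,286) in side. The pink look-alike stands beside it at (287,330) in side. The satellite is at about (258,190) in side, with its antennas pointing world +x. Next I'll look down on it with the wrist camera.

```bash
cat > h.py <<'E'
from bench import manip as m
import cv2, numpy as np
def Rdown(a):  # tool z axis at world angle a, pointing down
    z=np.array([np.cos(a),np.sin(a),0]); x=np.array([0,0,-1.]); return np.stack([x,np.cross(z,x),z],1)
def snap(c,n):
    k=m.get_calibration(c); im,d=m.grab_frame(c)
    cv2.imwrite(f"pics/{n}.png",im[:,:,::-1]); np.savez(f"pics/{n}.npz",im=im,d=d,**k)
    return im,d,k
def cloud(d,k):
    K=np.array(k["camera_matrix"]); v,u=np.mgrid[:d.shape[0],:d.shape[1]]
    P=np.stack([(u-K[0,2])/K[0,0]*d,(v-K[1,2])/K[1,1]*d,d],-1)
    return (P-np.array(k["t"]))@np.array(k["R"])
def topmap(n,z0,z1,h,w=600,s=4000,c=(0,0)):
    """rectify picture to plane z=h: ; returns image, px->world c + """
    pass
E
python3 - <<'E'
from h import *
m.move_ptp([0.60,0.05,0.33],Rdown(0.0))
im,d,k=snap("wrist","w1"); print(m.current_time(),m.current_ee_pos())
for n in ["satellite","shutter_tab"]: print(n,[(np.round(r["at"],3).tolist(),round(r["confidence"],2)) for r in m.look_for("wrist",n)])
E
```

```text
3.1083 [0.59984666 0.05074939 0.32989185]
satellite [([0.54, 0.018, 0.131], 0.98)]
shutter_tab [([0.534, -0.012, 0.133], 0.84)]
```

View pics/w1.png

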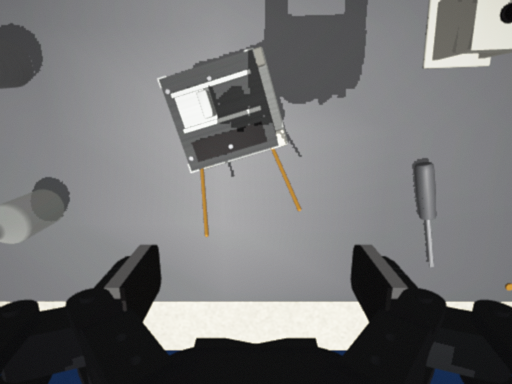

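```bash
python3 - <<'E'
from h import *
z=np.load("pics/w1.npz"); P=cloud(z["d"],z); im=z["im"]
c=im[30:190,140:310]; cv2.imwrite("pics/w1c.png",cv2.resize(c[:,:,::-1],None,fx=4,fy=4,interpolation=cv2.INTER_CUBIC)[:600,:800])
sub=P[30:190,140:310].reshape(-1,3)
for zz in np.arange(0.118,0.16,0.003):
    print(round(zz,3),((sub[:,2]>zz)&(sub[:,2]<zz+.003)).sum())
top=sub[(sub[:,2]>0.119)&(sub[:,2]<0.135)]
r=cv2.minAreaRect((top[:,:2]*1000).astype(np.float32)); print("rect top",r)
tab=sub[(sub[:,2]>0.143)&(sub[:,2]<0.16)]
print("tab",len(tab),np.median(tab,0),cv2.minAreaRect((tab[:,:2]*1000).astype(np.float32)))
cr=sub[(sub[:,2]>0.006)&(sub[:,2]<0.016)]
print("cradle",len(cr),cv2.minAreaRect((cr[:,:2]*1000).astype(np.float32)))
E
```

```text
0.118 31
0.121 59
0.124 6585
0.127 2040
0.13 491
0.133 25
0.136 17
0.139 7
0.142 11
0.145 13
0.148 118
0.151 173
0.154 0
0.157 0
0.16 0
rect top ((560.5875854492188, 20.685882568359375), (148.638671875, 102.32598114013672), 16.62734031677246)
tab 312 [0.52944876 0.00295059 0.15112945] ((529.3751831054688, 2.5095725059509277), (25.797657012939453, 9.97518253326416), 15.831521034240723)
cradle 781 ((537.4722900390625, 17.802589416503906), (135.8925323486328, 128.3143768310547), 16.605182647705078)
```

View pics/w1c.png

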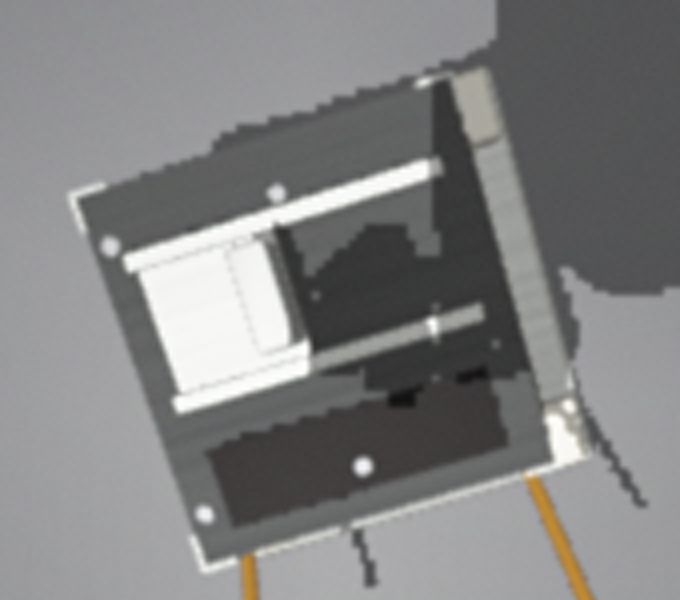

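Top-down view: the shut shutter plate is at crop (220,320), with its tab at (265,295). The satellite's yaw is about 16° and its +y points right in the image. The port is covered. I'll grip the tab and slide it.

```bash
python3 - <<'E'
from h import *
yaw=np.radians(16.1); R=Rdown(yaw); yv=np.array([-np.sin(yaw),np.cos(yaw),0])
tab=np.array([0.5292,0.0025,0.134])
m.set_gripper(0.5,20)
m.move_ptp(tab+[0,0,.06],R)
m.move_l(tab,max_speed=0.1)
f0=np.array(m.current_force()); print("z contact",f0.round(2))
m.set_gripper(0.0,20); print("grip",m.current_grip_width(),np.round(m.current_force(),2))
m.move_l(tab+0.0405*yv,max_speed=0.05); print(np.round(m.current_force(),2))
p=np.array(m.current_ee_pos()); print(p,(p-tab)@yv)
m.move_l(tab+0.0425*yv,max_speed=0.02); print(np.round(m.current_force(),2))
p=np.array(m.current_ee_pos()); print(p,(p-tab)@yv)
m.set_gripper(0.4,20)
p=np.array(m.current_ee_pos())
m.move_l(p+[0,0,.06],max_speed=0.2)
q=np.array([0.533,-0.010,0.33])-0.0
z=R[:,2]
m.move_ptp(q+z*0.069,R); print(m.current_time())
snap("wrist","w2")
E
```

```text
z contact [-0.15  0.92  1.  ]
grip 0.11242179760997698 [-0.81  0.71  5.91]
[-2.89 -0.02  8.54]
[0.51799258 0.04138369 0.13458462] 0.040466619846256074
[-1.000e-02 -1.312e+01  5.730e+00]
[0.5179595  0.04167519 0.13458939] 0.040755865182192444
8.2333
```

View pics/w2.png

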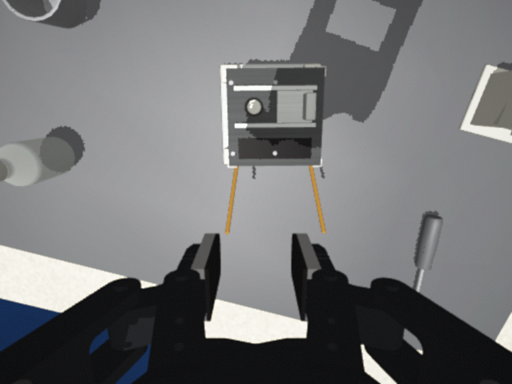

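The shutter is open against its stop, and the port with its white button shows at (254,106). I'll measure the port precisely, then look at the rack.

```bash
python3 - <<'E'
from h import *
z=np.load("pics/w2.npz"); P=cloud(z["d"],z); im=z["im"]
b=(slice(90,125),slice(236,274)); S=P[b]; g=im[b].mean(2)
cv2.imwrite("pics/w2c.png",cv2.resize(im[60:170,215:330][:,:,::-1],None,fx=5,fy=5,interpolation=cv2.INTER_CUBIC))
low=S[...,2]<0.119
print(low.sum(),"z face",np.median(S[...,2][low]))
v,u=np.nonzero(low); u=u+236;v=v+90
K=z["camera_matrix"]; Rc=z["R"]; C=-Rc.T@z["t"]
def onplane(u,v,h):
    r=Rc.T@np.linalg.inv(K)@np.array([u,v,1.]); return C+r*(h-C[2])/r[2]
(cc,rr)=cv2.minEnclosingCircle(np.stack([u,v],1).astype(np.float32)); print(cc,rr, "centroid",u.mean(),v.mean())
print("port rim plane",onplane(u.mean(),v.mean(),.126),onplane(*cc,.126), "r mm",rr*(C[2]-.126)/K[0,0]*1000)
W=S[low]; Wf=W[W[:,2]<0.105]; print("face pts",len(Wf),np.median(Wf,0),Wf[:,:2].mean(0))
sub=P[50:180,210:335].reshape(-1,3)
tab=sub[(sub[:,2]>0.148)&(sub[:,2]<0.155)]; print("tab",np.median(tab,0),cv2.minAreaRect((tab[:,:2]*1000).astype(np.float32)))
top=sub[(sub[:,2]>0.119)&(sub[:,2]<0.128)]
yaw=np.radians(16.1);A=np.array([[np.cos(yaw),np.sin(yaw)],[-np.sin(yaw),np.cos(yaw)]])
L=top[:,:2]@A.T; c0=np.median(L,0)
sel=np.abs(L[:,1]-c0[1])<.03; sy=np.abs(L[:,0]-c0[0])<.03
cx=(np.percentile(L[sel,0],.3)+np.percentile(L[sel,0],99.7))/2; cy=(np.percentile(L[sy,1],.3)+np.percentile(L[sy,1],99.7))/2
print("panel",A.T@[cx,cy],"port pred",A.T@[cx-.012,cy-.022], cv2.minAreaRect((top[:,:2]*1000).astype(np.float32)))
E
```

```text
235 z face 0.1006985742846758
(255.5, 105.0) 11.10190200805664 centroid 253.53191489361703 106.62127659574467
port rim plane [ 0.533171  -0.0104334  0.126    ] [ 0.53104995 -0.00892126  0.126     ] r mm 11.935301309910102
face pts 211 [ 0.53325319 -0.01052248  0.10057144] [ 0.53316793 -0.01054912]
tab [0.51785797 0.0418609  0.15122004] ((518.0362548828125, 42.16769790649414), (25.16863250732422, 10.078487396240234), 15.909199714660645)
panel [0.53842446 0.01417062] port pred [ 0.53299603 -0.01029429] ((538.5011596679688, 14.254985809326172), (102.2535629272461, 101.71033477783203), 16.64937973022461)
```

View pics/w2c.png

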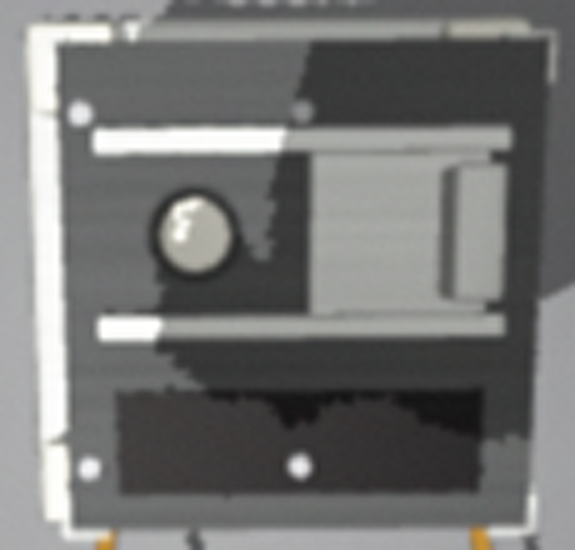

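```bash
python3 - <<'E'
from h import *
a=0.0
q=np.array([0.438,0.327,0.36])
z=Rdown(a)[:,2]
m.move_ptp(q+z*0.069,Rdown(a)); im,d,k=snap("wrist","w3"); print(m.current_time())
for n in ["stylus_handle","rack","stylus"]: print(n,[(np.round(r["at"],3).tolist(),round(r["confidence"],2)) for r in m.look_for("wrist",n)])
P=cloud(d,k).reshape(-1,3)
s=P[(np.hypot(P[:,0]-.438,P[:,1]-.327)<.03)&(P[:,2]>.125)&(P[:,2]<.15)]
print(len(s),np.median(s,0),cv2.minEnclosingCircle((s[:,:2]*1000).astype(np.float32)))
s=P[(np.hypot(P[:,0]-.438,P[:,1]-.327)<.06)&(P[:,2]>.083)&(P[:,2]<.09)]
print("block",cv2.minAreaRect((s[:,:2]*1000).astype(np.float32)))
E
```

```text
9.5917
stylus_handle [([0.463, 0.404, 0.117], 0.82), ([0.44, 0.327, 0.143], 0.65)]
rack [([0.436, 0.327, 0.086], 0.91)]
stylus [([0.462, 0.403, 0.114], 0.83), ([0.437, 0.326, 0.142], 0.7)]
164 [0.43457025 0.32293727 0.1376163 ] ((434.85565185546875, 323.4486999511719), 7.815310955047607)
block ((435.0379943847656, 323.205078125), (70.11207580566406, 70.00894165039062), 2.009390115737915)
```

View pics/w3.png

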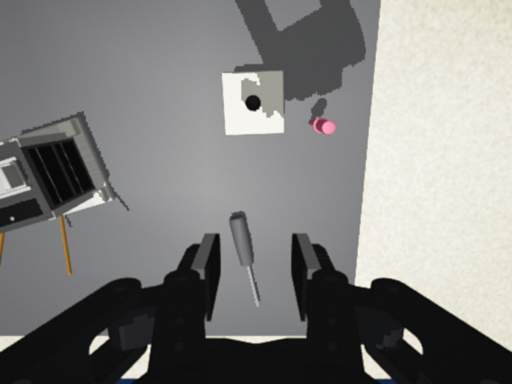

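Port at (0.5332, -0.0104). Black stylus at (0.4348, 0.3233), px (253,102), with its top at z 0.138. The pink one at (325,127) is 85 mm away and clear of the jaws. Grasp next.

```bash
python3 - <<'E'
from h import *
R=Rdown(np.radians(16.1)); s=np.array([0.4347,0.3232,0.098])
m.set_gripper(0.5,20)
m.move_ptp(s+[0,0,.1],R); m.move_l(s,max_speed=0.12)
print(np.round(m.current_force(),2))
m.set_gripper(0.0,70); print("grip",m.current_grip_width(),np.round(m.current_force(),2))
m.move_l(s+[0,0,.195],max_speed=0.15)
print("grip",m.current_grip_width(),np.round(m.current_force(),2),m.current_ee_pos(),m.current_time())
snap("wrist","w4");snap("side","s4");snap("scene","c4")
E
python3 - <<'E'
import cv2,numpy as np
a=cv2.imread("pics/s4.png")[100:384,200:512];b=cv2.imread("pics/c4.png")[60:344,200:512]
cv2.imwrite("pics/sc4.png",cv2.resize(np.hstack([a,b]),(800,364)))
E
```

```text
[ 0.73 -0.16  0.28]
grip 0.1700863707446059 [-1.64 -0.65  6.12]
grip 0.1683243696001285 [ 0.1  -0.31 -0.36] [0.43443348 0.32301656 0.29217368] 13.5333
```

View pics/sc4.png

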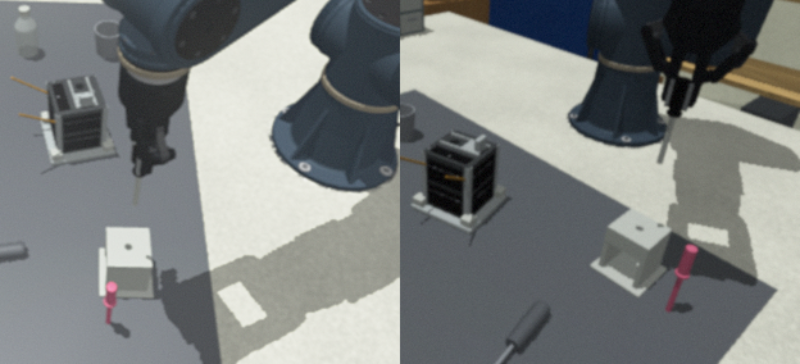

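View pics/w4.png

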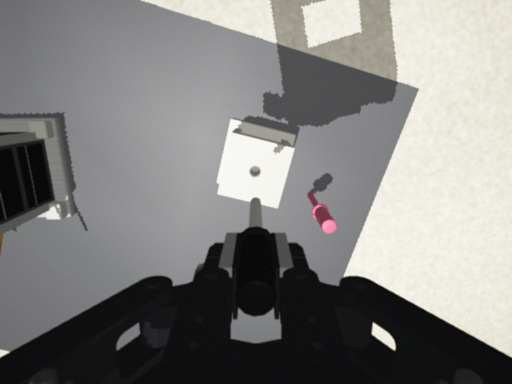

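The stylus is held and the rack hole is empty at (255,171). The shaft end shows at (256,202). I'll check the tip against its expected projection in all the cameras.

```bash
python3 - <<'E'
from h import *
p=np.array(m.current_ee_pos()); tip=p-[0,0,.085]
out=[]
for n in ["w4","s4","c4"]:
    z=np.load(f"pics/{n}.npz"); 
    for off in [(0,0,0),(0,0,.03)]:
        X=z["R"]@(tip+off)+z["t"]; u=z["camera_matrix"]@X; u=u[:2]/u[2]; 
        if off[2]==0:
            print(n,u,"mm/px",X[2]/z["camera_matrix"][0,0]*1000)
            ui,vi=u.round().astype(int); im=z["im"][:,:,::-1]
            c=cv2.resize(im[vi-30:vi+31,ui-30:ui+31],None,fx=4,fy=4,interpolation=cv2.INTER_CUBIC)
            cv2.drawMarker(c,(int((u[0]-ui+30.5)*4),int((u[1]-vi+30.5)*4)),(0,0,255),cv2.MARKER_CROSS,14,1); out.append(c)
        else: cv2.drawMarker(out[-1],(int((u[0]-ui+30.5)*4),int((u[1]-vi+30.5)*4)),(0,255,0),cv2.MARKER_CROSS,14,1)
cv2.imwrite("pics/tip4.png",np.hstack(out))
E
```

```text
w4 [254.35154353 202.22576319] mm/px 0.741037986517494
s4 [305.24293994 259.14820518] mm/px 1.838219652706173
c4 [402.93491301 185.96117966] mm/px 1.7979259091204778
```

View pics/tip4.png

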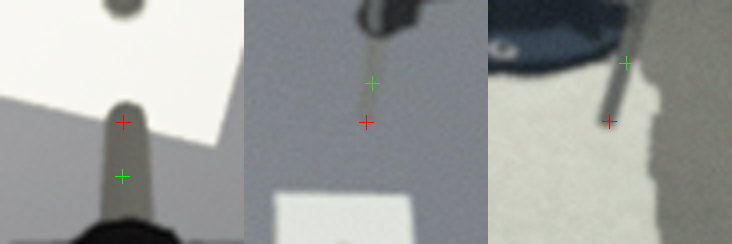

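All three agree with the predicted tip to about 1–2 mm. I'll move over the port and check there with the tip hovering.

```bash
python3 - <<'E'
from h import *
R=Rdown(np.radians(16.1)); port=np.array([0.5332,-0.0104,0.126])
m.move_ptp(port+[0,0,.085+.04],R)
print("grip",m.current_grip_width(),np.round(m.current_force(),2),m.current_ee_pos())
m.move_l(port+[0,0,.085+.010],max_speed=0.06); print(m.current_time(),m.current_ee_pos())
p=np.array(m.current_ee_pos()); out=[]
for c in ["wrist","scene"]:
    im,d,k=snap(c,c+"5"); 
    q=[]
    for X in (p-[0,0,.085],port):
        u=k["camera_matrix"]@(k["R"]@X+k["t"]); q.append(u[:2]/u[2])
    ui,vi=np.round(q[1]).astype(int); r=30; im=np.ascontiguousarray(im[:,:,::-1])
    cc=cv2.resize(im[vi-r:vi+r+1,ui-r:ui+r+1],None,fx=6,fy=6,interpolation=cv2.INTER_CUBIC)
    for u,col in zip(q,[(0,0,255),(0,255,0)]): cv2.drawMarker(cc,(int((u[0]-ui+r+.5)*6),int((u[1]-vi+r+.5)*6)),col,cv2.MARKER_CROSS,14,1)
    out.append(cc)
cv2.imwrite("pics/hov.png",np.hstack(out))
E
```

```text
grip 0.169323442194736 [-0.06 -0.12 -0.08] [ 0.53328839 -0.00952739  0.2511599 ]
15.65 [ 0.5332766  -0.01040424  0.22099279]
```

View pics/hov.png

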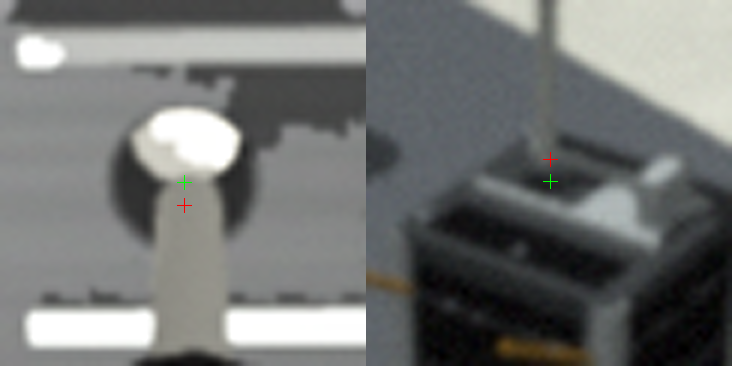

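The tip lines up with the port to within about 1 mm, and the clearance is 5 mm. I'll insert in steps and watch the force.

```bash
python3 - <<'E'
from h import *
port=np.array([0.5332,-0.0104,0.126])
def go(h,v):
    m.move_l(port+[0,0,.085+h],max_speed=v); m.dwell(.1)
    f=np.array(m.current_force()); print(round(h*1000,1),f.round(2),(np.array(m.current_ee_pos())[2]-.211)*1000); return f
for h in (-.012,-.022):
    f=go(h,.04)
    if np.linalg.norm(f)>4: raise SystemExit
h=-.024
while h>-.036:
    f=go(h,.02)
    if np.linalg.norm(f)>9: break
    h-=.001
print("grip",m.current_grip_width(),m.current_time(),m.current_ee_pos())
snap("wrist","w6");snap("scene","c6")
E
```

```text
-12.0 [-0.61  0.47 -0.53] -11.756029162448806
-22.0 [-0.12  0.28 -0.51] -21.95207052564896
-24.0 [ 0.87 -0.41 -1.05] -23.9620444489681
-25.0 [0.68 0.26 0.94] -24.885908015672616
-26.0 [ 0.61 -0.92  1.23] -25.93228967959449
-27.0 [0.3  0.12 2.05] -26.965026361814775
-28.0 [0.1  0.24 2.33] -27.95314040125399
-29.0 [ 0.25 -0.32  3.5 ] -28.942384875330436
-30.0 [ 0.31 -0.    3.33] -29.96296299916426
-31.0 [-0.02 -0.5   4.59] -30.983507071686873
-32.0 [ 0.91 -0.23  4.99] -31.99665477516822
-33.0 [-0.14  0.31  8.8 ] -32.52677682442984
-34.0 [-2.63  0.54 16.54] -32.74574493038557
grip 0.1680196507365117 20.9 [ 0.53375647 -0.01036143  0.17825426]
```

The spring ramp and then the stop are clear in the forces. I'll ease back to the lighter push and check.

```bash
python3 - <<'E'
from h import *
port=np.array([0.5332,-0.0104,0.126])
m.move_l(port+[0,0,.085-.033],max_speed=.01)
for i in range(4): m.dwell(.5); print(np.round(m.current_force(),2),m.current_ee_pos(),m.current_grip_width(),m.current_time())
im,d,k=snap("wrist","w7"); im2,_,_=snap("scene","c7")
cv2.imwrite("pics/fin.png",np.hstack([cv2.resize(im[20:200,150:350],(400,360)),cv2.resize(im2[60:240,160:360],(400,360))])[:,:,::-1])
P=cloud(d,k).reshape(-1,3); t=P[(P[:,2]>.148)&(P[:,2]<.155)&(np.hypot(P[:,0]-.518,P[:,1]-.042)<.02)]; print("tab",len(t),np.median(t,0))
E
```

```text
[-0.67 -0.64  8.04] [ 0.53341419 -0.01037632  0.17848304] 0.1650518634786883 21.75
[-0.96 -0.17  7.77] [ 0.53344781 -0.01037189  0.17848308] 0.16398585111380085 22.25
[ 0.33 -0.9   9.43] [ 0.53342513 -0.01039619  0.17848581] 0.17290214324833536 22.75
[-0.01  0.18  8.71] [ 0.53342537 -0.01039036  0.17849178] 0.17011479707552227 23.25
tab 795 [0.51657043 0.04133448 0.15116552]
```

View pics/fin.png

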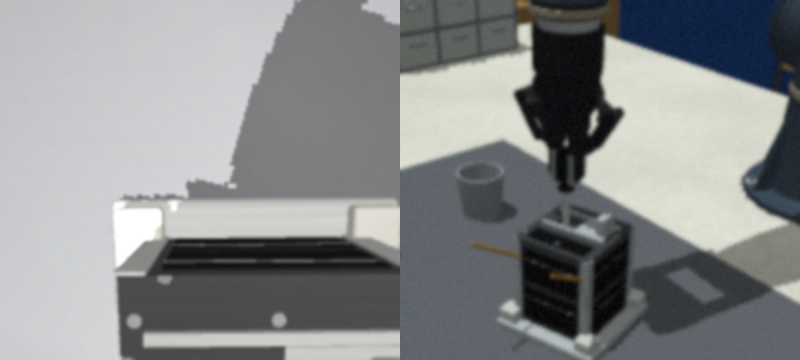

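The scene view shows the gripped stylus going into the port at (567,210) and the shutter tab still at the open end at (605,228). The force is steady at about 8.5 N, so I'm handing in.

```bash
python3 - <<'E'
from h import *
m.sign_off()
E
```

```text
the job is handed in; nothing more can be done
```

I slid the shutter open, took the black stylus from the rack, put it through the port and pressed the button down to its stop. I handed in at about 23 s with the arm still gripping the stylus and holding the button down.

- **Button:** The tip was about 32.5 mm below the panel, or about 7.5 mm of the 8 mm travel. That depth comes from the arm pose and the expected stylus length, since the button itself can't be seen directly. The readings fit a spring rising from about 1 to 5 N and then a hard stop.
- **Push:** It peaked at about 16.5 N for a moment when I found the stop. I eased back, and it held steady at about 8–9 N over the last 2 s.
- **Shutter:** I pushed it until it met its stop, about 41 mm open. The last depth picture still showed the tab at the open end.
- **Grip:** The fingers held a steady width on the handle, with no sign of slipping.
- **Other things:** I kept clear of the pink look-alike, cup, bottle and screwdriver, but did not measure their positions again at the end.

No check failed. The cameras agreed on the tip position to about 1–2 mm, within the 5 mm clearance in the port.

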